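# Set the bench air valve two turns open and hold it

### The arm

A 6-joint arm with a two-finger parallel gripper is mounted at the origin on the work surface. World frame = base frame: x ahead of the robot, y to its left, z up, the work surface at z = 0. Lengths are in m, angles in rad, forces in N, time in s.
With the tool pointing down it reaches from about 0.275 to 0.75 m from the base axis. Payload 10.2 kg.
Tool frame: the origin (TCP) lies on the centre line of the jaws, within the pads' length; the fingertips stand 8 mm ahead of it and the grasp point (between the pads) lies 11 mm behind it; z points along the fingers, y is the line along which they close (so a half turn about z gives the same grasp; the last joint's range is limited). The gripper opens to 88 mm and grips with 3 to 60 N. Pads are 18 mm wide; open, the fingers measure 123 mm over their backs; the gripper's body (75 mm by 187 mm) begins 45 mm behind the grasp point.
Start: joints at [-1.504, 0.313, 1.498, -0, 1.331, -0.223], TCP at [0.15, -0.503, 0.247] pointing down, gripper open.
Joint ranges: [-2.94, 2.94], [-0.97, 2.17], [0.19, 2.56], [-1.23, 4.37], [0.02, 3.11], [-2.88, 2.88]. Speed limits (rad/s): [2.39, 2.39, 3.01, 3.14, 3.14, 3.14].

### API

Orientations are given as a 3x3 rotation matrix whose columns are the frame's x, y, z axes.
In Python, from station import manip gives the robot as it stands.
- The arm moves only by the tool drive_tool, never from a script. Its argument "series" is a list of rows, each an object of numbers: "grip": the finger opening in m, from 0 to 0.0881; "x", "y", "z": the shift along the tool's x, y, z in m; "ax", "ay", "az": the turn, a rotation vector about the tool's x, y, z in degrees. A call has 1 to 8 rows; each row shifts and turns the commanded pose from where the row before left it, along the tool's axes as they then stand; what a row does not reach is not made up. A row lasts 1/8 s, in which the tool goes at most 62.5 mm and 10.7 degrees, less where a joint would pass 70% of its speed; a pose out of reach is approached as far as the arm can. A call is refused whole if a number of a shift passes 0.0625 or a number of a turn 10.7, either way. A call with a gripper value outside its range is refused whole. The fingers move at their own pace and stop on an object; "force" is the grip in N (left out, the last holds). Time passes only in rows, so rows that do not move let the fingers close. It gives the time, the measured TCP pose, the force, the opening and the grip force at its end, in the units of the state.
- manip.read_state(): the state, without advancing time (a new reading comes with each control period).
- manip.snapshot(name): name is "scene" or "top"; returns a dict with "color" (420x560x3 uint8, red, green, blue), "camera_matrix" (3x3 intrinsics, pixels), "distortion" ([k1, k2, p1, p2, k3] as OpenCV has them; the pictures are not rectified), "pose" (4x4, takes a point from camera to world coordinates). Camera axes: x right, y up, looking along -z (the intrinsics and any distortion apply to the point x, -y, -z); pixel columns grow to the right and rows downward; lengths in m; the calibration is good to about 2 mm. A picture is of the moment at which its call begins. There is no depth.
- manip.finish_job(): hands the job in; it is judged then, once.
Trained networks look in a picture, given as the dict that the camera call returned (one of the last four; its "shot" number tells which), for a name from the list of things; names that differ only in an ending like _2 or _b are one class to them, and where a whole thing is asked for, a point or a joint stands for the part that bears it (a point fixed in the world has none). Each returns a list of dicts, best first, with "confidence" (0 to 1); they miss things now and then, are a little off and sometimes report something else, mostly with a low value. They report only what shows in the picture. A call takes as long as a camera call.
- manip.search_frame(picture, label): "box" ([centre column, centre row, width, height] as shares, 0 to 1, of the picture: columns of its width, rows of its height, round what is visible of it).
- manip.pinpoint(picture, label): "point" ([column, row] as shares, 0 to 1, of the picture: columns of its width, rows of its height: a listed point, or the origin of a listed thing).
The state is a dict: "t": time; "joints": joint angles; "joint_vel": joint speeds; "tau": joint torques, N m; "tcp_pos": TCP position; "tool_rot": TCP orientation; "ft_force": force on the tool from outside, world axes, zero at the start; "ft_torque": the same for the moment, N m; "width": opening from 0.0 (shut) to 1.0 (fully open); "finger_force": force on a finger pad.
Only numpy, scipy, OpenCV 4.12 (cv2) and the standard library are available. Lean on these libraries where they do the work, as an engineer would, in place of code of your own. Each camera call takes 0.05 s, during which the arm holds its last target. There are 200 camera calls.

### The job

Set the compressed-air needle valve on the bench: wind its handwheel by the upright crank handle clockwise (seen from above) until it comes to its stop, fully closed, then back it off counter-clockwise by exactly two full turns. Finish while holding: keep the handle gripped there with the wheel still, so that the lock nut can be set, and do not let go. Leave the bottle, flask, wire spool and cutters around it undisturbed.

Things in the scene. Friction and masses are not known exactly. Their poses are not given: they have to be found in the camera images.
- crank_handle: upright black round crank handle standing on the rim of the valve's handwheel, 24 mm diameter, 54 mm tall; it spins freely about its own upright axis, so a gripper can hold it from above and carry it round in a circle without turning. Origin: on its axis, half-way up, about 139 mm above the bench (handle from 112 to 166 mm). While a gripper holds it its pose is not reported
- wheel_hub (a point): centre of the valve's grey three-spoked handwheel, on its upright turning axis in the plane of the rim, 105 mm above the bench. Rim radius 55 mm to the middle of the 13 mm thick bar; the crank handle's axis runs on the same 55 mm radius, with its centre 34 mm above this point. The hub and its stem end are no higher than 12 mm above this point; the brass valve body, pipes and gauge, fixed to the bench, are all lower than the wheel
- valve_wheel (a joint): angle of the handwheel in rad about the upright axis: 0 at the closed stop (a hard stop), growing counter-clockwise seen from above as the valve opens, 6.283 for each full turn, two turns = 12.566; other end stop at 25.1. It starts between 2 and 7.5. It stays where it is left; turning takes about 0.1 to 0.2 N m, so 2 to 4 N at the handle. The direction of the handle at the closed stop is not the same each time, it must be taken from the handle's position and this angle
- glue_bottle: bystander: standing white glue bottle, 58 mm diameter, 165 mm tall, about 0.25 m from the wheel, to the robot's right and farther away; origin at the centre of its underside
- flask: bystander: standing blue drinking flask with steel cap, 70 mm diameter, 225 mm tall, about 0.3 m from the wheel on the robot's left, a little farther away; origin at the centre of its underside
- wire_spool: bystander: steel-coloured wire spool lying flat, 76 mm diameter, 38 mm tall, about 0.18 m to the robot's right of the wheel; origin at the centre of its underside
- cutters: bystander: side cutters with two orange handles lying flat, about 160 mm long, 16 mm high, about 0.17 m to the robot's left of the wheel; origin on the underside near the middle, x towards the jaws

How it is judged:
On the way:
1. the wheel, wound by its crank handle, is at its closed stop (value of joint valve_wheel below 0.08 rad and contact force between the fingers and crank_handle above 0.5 N), for 0.2 s.
At the end, for the whole second after the job is handed in: After the wheel has been at its closed stop (under 0.08 rad), it stands two full turns open, 12.566 rad within 0.2 rad (11 degrees), at rest, with the gripper still holding the crank handle between its fingers (over 2 N of contact, grasp within 35 mm of the handle's centre) (value of joint valve_wheel between 12.366 and 12.766 rad and velocity of joint valve_wheel between -0.05 and 0.05 rad/s and contact force between the fingers and crank_handle above 2 N and distance between the grasp point and crank_handle below 0.035 m); the arm keeps its last pose, push and grip.
It fails at once if the glue bottle is disturbed (moved over 30 mm) (distance of glue_bottle from where it was at the start of the episode above 0.03 m).
It fails at once if the flask is disturbed (moved over 30 mm) (distance of flask from where it was at the start of the episode above 0.03 m).
It fails at once if the wire spool is disturbed (moved over 30 mm) (distance of wire_spool from where it was at the start of the episode above 0.03 m).
It fails at once if the cutters are disturbed (moved over 30 mm) (distance of cutters from where it was at the start of the episode above 0.03 m).
It also fails if it takes over 64 s, if anything falls off the work surface, if the arm or the gripper's body presses on something with over 40 N, if the wrist force passes 120 N, or if a joint passes its speed limit or range.

## Working session

There is one attempt and no reset: what is moved stays moved. The work goes in short steps, Python scripts to look and compute and a tool call to move; the robot and the scene stay as the last step left them, time stands still between calls to the robot, and variables do not carry over. Pictures are saved under pics/ and viewed, at most 10 in all, crops included, and the job is handed in when it is done.

Besides the shell and the picture viewer there is one more tool, called after ">>>" as name(argument=value, ...), one argument or row to a line, values as JSON. drive_tool: Moves the arm, as the interface text tells. Its arguments: {"type":"object","properties":{"series":{"type":"array"},"force":{"type":"number"}},"required":["series"]}

```bash
ls; mkdir -p pics; cat > h.py <<'E'
import numpy as np, cv2
from station import manip
def ray(p,uv):
    h,w=p["color"].shape[:2]
    q=cv2.undistortPoints(np.array([[[uv[0]*w,uv[1]*h]]],float),np.array(p["camera_matrix"]),np.array(p["distortion"],float))[0,0]
    T=np.array(p["pose"]); d=T[:3,:3]@np.array([q[0],-q[1],-1]); return T[:3,3],d/np.linalg.norm(d)
def atz(p,uv,z):
    o,d=ray(p,uv); return o+d*(z-o[2])/d[2]
def tri(r):
    A=0;b=0
    for o,d in r:
        P=np.eye(3)-np.outer(d,d);A=A+P;b=b+P@o
    return np.linalg.solve(A,b)
def save(p,n): cv2.imwrite("pics/"+n,p["color"][:,:,::-1])
E
python3 - <<'E'
from h import *
np.set_printoptions(precision=4,suppress=True)
P={n:manip.snapshot(n) for n in("scene","top")}
for n in P: save(P[n],n+"0.png"); print(n,P[n]["pose"])
H=dict(crank_handle=.139,wheel_hub=.105,glue_bottle=0,flask=0,wire_spool=0,cutters=0)
for l,z in H.items():
    rs=[]
    for n in P:
        r=manip.pinpoint(P[n],l)
        for k in r[:2]: print(l,n,np.array(k["point"])*[560,420],round(k["confidence"],2),atz(P[n],k["point"],z))
        if r: rs.append(ray(P[n],r[0]["point"]))
    if len(rs)==2: print("  tri",tri(rs))
print(manip.read_state())
cv2.imwrite("pics/both.png",cv2.resize(np.hstack([P[n]["color"][:,:,::-1] for n in P]),(800,300)))
E
```

```text
pics
scene [[-0.184  -0.7212  0.6679  1.259 ]
 [ 0.9829 -0.1272  0.1334  0.2294]
 [-0.0113  0.681   0.7322  0.8697]
 [ 0.      0.      0.      1.    ]]
top [[-0.0225  0.9951 -0.0958  0.4791]
 [-0.9997 -0.0224  0.0018  0.0701]
 [-0.0003  0.0958  0.9954  1.2073]
 [ 0.      0.      0.      1.    ]]
crank_handle scene [287.896 197.904] 0.73 [0.5515 0.1075 0.139 ]
crank_handle scene [235.088 167.916] 0.63 [ 0.4575 -0.0651  0.139 ]
crank_handle top [342.776 270.816] 0.56 [ 0.4545 -0.0574  0.139 ]
  tri [0.4484 0.0103 0.0377]
wheel_hub scene [226.688 187.698] 0.61 [ 0.5084 -0.0798  0.105 ]
wheel_hub top [344.904 243.516] 0.9 [ 0.5127 -0.0679  0.105 ]
  tri [ 0.5139 -0.0721  0.1113]
glue_bottle scene [151.704 233.184] 0.94 [ 0.6305 -0.2869  0.    ]
glue_bottle top [424.592 191.982] 0.87 [ 0.6358 -0.2805  0.    ]
  tri [ 0.6356 -0.2804  0.0073]
flask scene [317.688 229.11 ] 0.93 [0.5293 0.1935 0.    ]
flask scene [288.68 193.62] 0.22 [0.3973 0.0834 0.    ]
flask top [230.888 239.484] 0.79 [0.5317 0.1903 0.    ]
  tri [0.5314 0.1919 0.002 ]
wire_spool scene [178.92 197.82] 0.73 [ 0.4771 -0.260
[... 166 characters left out ...]

cutters top [275.296 288.12 ] 0.86 [0.4143 0.087  0.    ]
cutters top [420.672 190.008] 0.25 [ 0.6408 -0.271   0.    ]
  tri [0.415  0.0859 0.008 ]
{'t': 0.7, 'joints': array([-1.5044,  0.3129,  1.4977, -0.    ,  1.331 , -0.2234]), 'joint_vel': array([ 0.0005, -0.0002,  0.0006, -0.0013,  0.0004,  0.    ]), 'tau': array([  0.0001, -40.205 , -25.2388,   0.0693,   0.032 ,  -0.    ]), 'tcp_pos': array([ 0.15  , -0.5031,  0.2467]), 'tool_rot': array([[ 0.9583,  0.2857, -0.    ],
       [ 0.2857, -0.9583, -0.    ],
       [-0.    ,  0.    , -1.    ]]), 'ft_force': array([-0.3466,  0.3445,  0.9812]), 'ft_torque': array([ 0.0006,  0.0262, -0.0354]), 'finger_force': 0.0, 'width': 0.9991987544964345}
```

View pics/both.png

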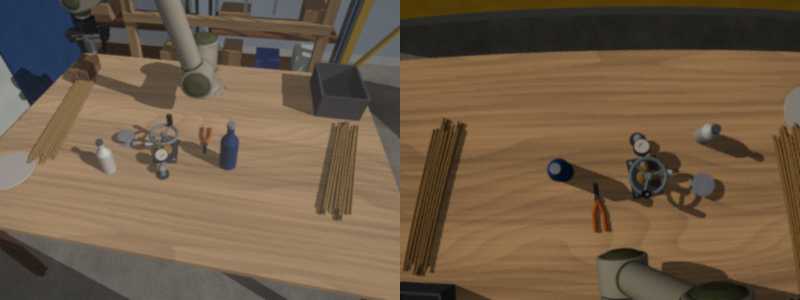

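```bash
python3 - <<'E'
from h import *
np.set_printoptions(precision=4,suppress=True)
a=cv2.imread("pics/scene0.png")[120:260,150:330]; b=cv2.imread("pics/top0.png")[190:330,270:450]
cv2.imwrite("pics/crop.png",np.hstack([cv2.resize(a,(400,311)),cv2.resize(b,(400,311))]))
for s in range(3):
  P={n:manip.snapshot(n) for n in("scene","top")}
  for l in("crank_handle","wheel_hub"):
    for n in P:
      for k in manip.pinpoint(P[n],l)[:2]: print(l,n,np.array(k["point"])*[560,420],round(k["confidence"],2),atz(P[n],k["point"],.139 if l[0]=='c' else .105))
E
```

```text
crank_handle scene [238.392 167.118] 0.53 [ 0.4524 -0.0565  0.139 ]
crank_handle top [341.88  270.312] 0.6 [ 0.4556 -0.0555  0.139 ]
wheel_hub scene [230.608 187.614] 0.85 [ 0.5061 -0.0687  0.105 ]
wheel_hub top [346.584 241.206] 0.64 [ 0.5177 -0.0717  0.105 ]
crank_handle scene [236.88 167.79] 0.46 [ 0.4561 -0.06    0.139 ]
crank_handle top [341.208 271.404] 0.41 [ 0.4533 -0.054   0.139 ]
wheel_hub scene [230.608 186.606] 0.74 [ 0.5021 -0.0698  0.105 ]
wheel_hub top [343.28  244.608] 0.79 [ 0.5104 -0.0643  0.105 ]
crank_handle scene [239.512 167.58 ] 0.41 [ 0.4539 -0.0527  0.139 ]
crank_handle scene [229.376 189.798] 0.23 [ 0.5486 -0.0564  0.139 ]
crank_handle top [418.488 257.796] 0.64 [ 0.4772 -0.2202  0.139 ]
wheel_hub scene [227.304 186.48 ] 0.86 [ 0.5032 -0.0794  0.105 ]
wheel_hub top [347.2   242.718] 0.62 [ 0.5143 -0.073   0.105 ]
```

View pics/crop.png

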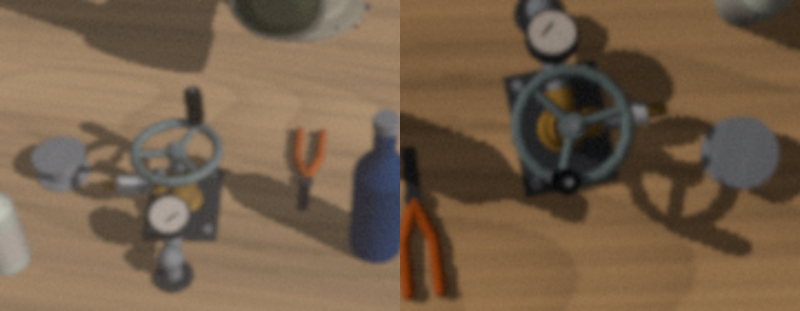

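The top crop shows the handle near (345, 271) and the hub near (347, 247) in top-picture pixels. The scene crop puts the handle's top end at (236, 160) and its base at (238, 174). Handle ≈ (0.455, -0.058), hub ≈ (0.51, -0.07). I'll turn the tool to face along world x and go above it.

>>> drive_tool(
  series=[
    {"az":8.3,"grip":0.088},
    {"az":8.3},
    {"x":0.05,"y":-0.05},
    {"x":0.05,"y":-0.06},
    {"x":0.05,"y":-0.06},
    {"x":0.05,"y":-0.06},
    {"x":0.05,"y":-0.06},
    {"x":0.04,"y":-0.06},
  ],
  force=25,
)

```text
validation failed for argument at $.se...
```

```bash
python3 - <<'E'
from h import *
np.set_printoptions(precision=4,suppress=True)
s=manip.read_state(); print(s["t"],s["tcp_pos"],s["tool_rot"],s["joints"])
P=manip.snapshot("top");Q=manip.snapshot("scene")
f=lambda p,u,v,z:atz(p,(u/560,v/420),z)
print("hub top",f(P,347.3,246.8,.105),"handle top end",f(P,345.2,271.5,.166))
print("scene: top",f(Q,236.4,160.5,.166),"base",f(Q,238,174,.112))
def rim(p,x0,x1,y0,y1,n):
    a=[f(p,u,v,.105) for u,v in((x0,(y0+y1)/2),(x1,(y0+y1)/2),((x0+x1)/2,y0),((x0+x1)/2,y1))];print(n,a[0],a[1],a[2],a[3])
rim(Q,150+131/2.222,150+223/2.222,120+118/2.222,120+187/2.222,"rim scene")
rim(P,270+112/2.222,270+233/2.222,190+66/2.222,190+188/2.222,"rim top")
cv2.imwrite("pics/c2.png",np.hstack([cv2.resize(Q["color"][100:260,150:310,::-1],(400,400),interpolation=3),cv2.resize(P["color"][190:330,270:410,::-1],(400,400))]))
for l in("crank_handle","wheel_hub"):
    for p in (P,Q):
      for k in manip.pinpoint(p,l)[:1]: print(l,np.array(k["point"])*[560,420],round(k["confidence"],2),atz(p,k["point"],.139 if l[0]=='c' else .105))
E
```

```text
1.6 [ 0.15   -0.5031  0.2467] [[ 0.9583  0.2858  0.    ]
 [ 0.2858 -0.9583 -0.    ]
 [ 0.      0.     -1.    ]] [-1.5044  0.3129  1.4977  0.      1.331  -0.2234]
hub top [ 0.5055 -0.0729  0.105 ] handle top end [ 0.4536 -0.0591  0.166 ]
scene: top [ 0.4553 -0.059   0.166 ] base [ 0.4529 -0.0601  0.112 ]
rim scene [ 0.5211 -0.1293  0.105 ] [ 0.5004 -0.0113  0.105 ] [ 0.4459 -0.0886  0.105 ] [ 0.5705 -0.0532  0.105 ]
rim top [ 0.5061 -0.0143  0.105 ] [ 0.5031 -0.1334  0.105 ] [ 0.5645 -0.0756  0.105 ] [ 0.4452 -0.0718  0.105 ]
crank_handle [340.816 269.682] 0.46 [ 0.457  -0.0533  0.139 ]
crank_handle [239.008 166.782] 0.49 [ 0.4507 -0.0551  0.139 ]
wheel_hub [346.584 241.206] 0.82 [ 0.5177 -0.0717  0.105 ]
wheel_hub [228.592 187.614] 0.56 [ 0.5072 -0.0744  0.105 ]
```

View pics/c2.png

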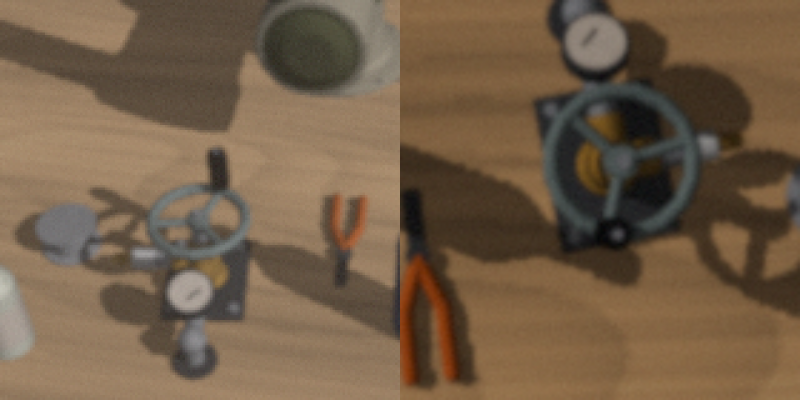

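The views agree: handle (0.454, -0.059), hub (0.506, -0.072). In this picture the handle's top end is at (613, 232) in the right half. The move call was rejected on format, so I'll write out every field in each row.

>>> drive_tool(
  series=[
    {"grip":0.088,"x":0,"y":0,"z":0,"ax":0,"ay":0,"az":8.3},
    {"grip":0.088,"x":0,"y":0,"z":0,"ax":0,"ay":0,"az":8.3},
    {"grip":0.088,"x":0.05,"y":-0.05,"z":0,"ax":0,"ay":0,"az":0},
    {"grip":0.088,"x":0.05,"y":-0.06,"z":0,"ax":0,"ay":0,"az":0},
    {"grip":0.088,"x":0.05,"y":-0.06,"z":0,"ax":0,"ay":0,"az":0},
    {"grip":0.088,"x":0.05,"y":-0.06,"z":0,"ax":0,"ay":0,"az":0},
    {"grip":0.088,"x":0.05,"y":-0.06,"z":0,"ax":0,"ay":0,"az":0},
    {"grip":0.088,"x":0.04,"y":-0.06,"z":0,"ax":0,"ay":0,"az":0},
  ],
  force=25,
)

```text
t: 2.9
tcp_pos: [0.39, -0.2132, 0.2469]
tool_rot: [[1.0, -0.0, 0.001], [-0.0, -1.0, -0.0], [0.001, 0.0, -1.0]]
ft_force: [1.2, -0.8, -0.4]
width: 1.001
finger_force: 0.0
```

>>> drive_tool(
  series=[
    {"grip":0.088,"x":0.016,"y":-0.038,"z":0,"ax":0,"ay":0,"az":0},
    {"grip":0.088,"x":0.016,"y":-0.038,"z":0,"ax":0,"ay":0,"az":0},
    {"grip":0.088,"x":0.016,"y":-0.038,"z":0,"ax":0,"ay":0,"az":0},
    {"grip":0.088,"x":0.016,"y":-0.038,"z":0,"ax":0,"ay":0,"az":0},
    {"grip":0.088,"x":0,"y":0,"z":0,"ax":0,"ay":0,"az":0},
  ],
)

```text
t: 3.52
tcp_pos: [0.4533, -0.061, 0.2467]
tool_rot: [[1.0, 0.004, 0.0], [0.004, -1.0, 0.0], [0.0, -0.0, -1.0]]
ft_force: [-0.3, -0.2, 0.0]
width: 0.999
finger_force: 0.0
```

>>> drive_tool(
  series=[
    {"grip":0.088,"x":0.0,"y":0,"z":0.03,"ax":0,"ay":0,"az":0},
    {"grip":0.088,"x":0,"y":0,"z":0.03,"ax":0,"ay":0,"az":0},
    {"grip":0.088,"x":0,"y":0,"z":0.03,"ax":0,"ay":0,"az":0},
    {"grip":0.088,"x":0,"y":0,"z":0.025,"ax":0,"ay":0,"az":0},
    {"grip":0.02,"x":0,"y":0,"z":0,"ax":0,"ay":0,"az":0},
    {"grip":0.02,"x":0,"y":0,"z":0,"ax":0,"ay":0,"az":0},
    {"grip":0.02,"x":0,"y":0,"z":0,"ax":0,"ay":0,"az":0},
    {"grip":0.02,"x":0,"y":0,"z":0,"ax":0,"ay":0,"az":0},
  ],
  force=30,
)

```text
t: 4.53
tcp_pos: [0.4531, -0.063, 0.1323]
tool_rot: [[1.0, 0.0, 0.001], [0.0, -1.0, -0.0], [0.001, 0.0, -1.0]]
ft_force: [0.6, -1.0, 0.4]
width: 0.57
finger_force: 0.0
```

```bash
python3 - <<'E'
from h import *
P=manip.snapshot("top");Q=manip.snapshot("scene")
cv2.imwrite("pics/c3.png",np.hstack([cv2.resize(Q["color"][100:260,150:310,::-1],(400,400),interpolation=3),cv2.resize(P["color"][190:330,270:410,::-1],(400,400))]))
# clockwise chords, 15 deg/row, from handle angle 166.5: tool axes (x, -y)
for a in range(0,360,15):
    t0,t1=np.radians(a),np.radians(a-15); print(a,(np.array([np.cos(t1)-np.cos(t0),-(np.sin(t1)-np.sin(t0))])*55).round(1),end="; ")
E
```

```text
0 [-1.9 14.2]; 15 [ 1.9 14.2]; 30 [ 5.5 13.3]; 45 [ 8.7 11.4]; 60 [11.4  8.7]; 75 [13.3  5.5]; 90 [14.2  1.9]; 105 [14.2 -1.9]; 120 [13.3 -5.5]; 135 [11.4 -8.7]; 150 [  8.7 -11.4]; 165 [  5.5 -13.3]; 180 [  1.9 -14.2]; 195 [ -1.9 -14.2]; 210 [ -5.5 -13.3]; 225 [ -8.7 -11.4]; 240 [-11.4  -8.7]; 255 [-13.3  -5.5]; 270 [-14.2  -1.9]; 285 [-14.2   1.9]; 300 [-13.3   5.5]; 315 [-11.4   8.7]; 330 [-8.7 11.4]; 345 [-5.5 13.3];
```

View pics/c3.png

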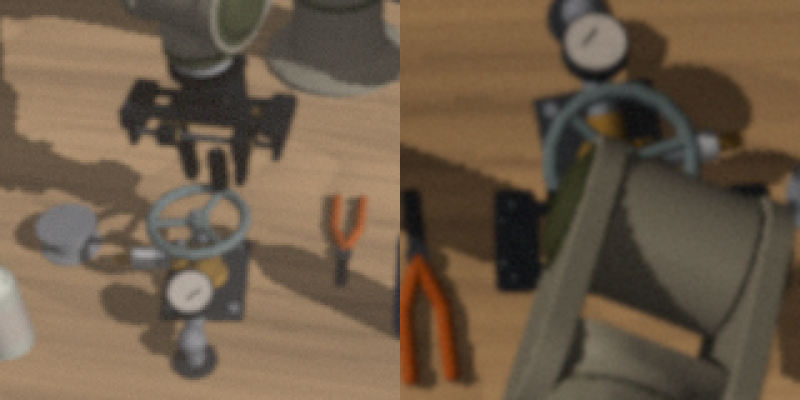

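The handle, at (218, 170) in the left half, stands between the two fingers at (188, 160) and (240, 165). They are still closing, so I'll let them finish.

>>> drive_tool(
  series=[
    {"grip":0.015,"x":0,"y":0,"z":0,"ax":0,"ay":0,"az":0},
    {"grip":0.015,"x":0,"y":0,"z":0,"ax":0,"ay":0,"az":0},
    {"grip":0.015,"x":0,"y":0,"z":0,"ax":0,"ay":0,"az":0},
    {"grip":0.015,"x":0,"y":0,"z":0,"ax":0,"ay":0,"az":0},
    {"grip":0.015,"x":0,"y":0,"z":0,"ax":0,"ay":0,"az":0},
  ],
  force=30,
)

```text
t: 5.25
tcp_pos: [0.4528, -0.0628, 0.1318]
tool_rot: [[1.0, 0.0, -0.0], [0.0, -1.0, 0.0], [-0.0, -0.0, -1.0]]
ft_force: [-2.4, 2.5, 2.5]
width: 0.262
finger_force: 30.0
```

>>> drive_tool(
  series=[
    {"grip":0.015,"x":0.0065,"y":-0.0179,"z":0,"ax":0,"ay":0,"az":0},
    {"grip":0.015,"x":0.0087,"y":-0.0114,"z":0,"ax":0,"ay":0,"az":0},
    {"grip":0.015,"x":0.0114,"y":-0.0087,"z":0,"ax":0,"ay":0,"az":0},
    {"grip":0.015,"x":0.0133,"y":-0.0055,"z":0,"ax":0,"ay":0,"az":0},
    {"grip":0.015,"x":0.0142,"y":-0.0019,"z":0,"ax":0,"ay":0,"az":0},
    {"grip":0.015,"x":0,"y":0,"z":0,"ax":0,"ay":0,"az":0},
  ],
)

```text
t: 6.0
tcp_pos: [0.5086, -0.0177, 0.1318]
tool_rot: [[1.0, 0.0, 0.002], [0.0, -1.0, -0.001], [0.002, 0.001, -1.0]]
ft_force: [1.1, -4.7, 1.1]
width: 0.263
finger_force: 30.0
```

>>> drive_tool(
  series=[
    {"grip":0.015,"x":0.0142,"y":0.0024,"z":0,"ax":0,"ay":0,"az":0},
    {"grip":0.015,"x":0.0133,"y":0.0058,"z":0,"ax":0,"ay":0,"az":0},
    {"grip":0.015,"x":0.0114,"y":0.0087,"z":0,"ax":0,"ay":0,"az":0},
    {"grip":0.015,"x":0.0087,"y":0.0114,"z":0,"ax":0,"ay":0,"az":0},
    {"grip":0.015,"x":0.0055,"y":0.0133,"z":0,"ax":0,"ay":0,"az":0},
    {"grip":0.015,"x":0.0019,"y":0.0142,"z":0,"ax":0,"ay":0,"az":0},
    {"grip":0.015,"x":0,"y":0,"z":0,"ax":0,"ay":0,"az":0},
  ],
)

```text
t: 6.88
tcp_pos: [0.5616, -0.0647, 0.1315]
tool_rot: [[1.0, -0.0, -0.002], [-0.0, -1.0, 0.019], [-0.002, -0.019, -1.0]]
ft_force: [1.7, 56.2, 11.9]
width: 0.264
finger_force: 31.8
```

A 56 N resistance along y shows the closed stop. I'll ease the push and keep holding against it.

>>> drive_tool(
  series=[
    {"grip":0.015,"x":0,"y":-0.006,"z":0,"ax":0,"ay":0,"az":0},
    {"grip":0.015,"x":0,"y":0,"z":0,"ax":0,"ay":0,"az":0},
    {"grip":0.015,"x":0,"y":0,"z":0,"ax":0,"ay":0,"az":0},
    {"grip":0.015,"x":0,"y":0,"z":0,"ax":0,"ay":0,"az":0},
  ],
)

```text
t: 7.38
tcp_pos: [0.5617, -0.0641, 0.1316]
tool_rot: [[1.0, 0.0, -0.001], [0.0, -1.0, 0.007], [-0.001, -0.007, -1.0]]
ft_force: [-1.1, 21.5, 6.7]
width: 0.264
finger_force: 29.9
```

```bash
python3 - <<'E'
from h import *
s=manip.read_state(); print(s["tcp_pos"],s["ft_force"],s["tool_rot"],s["joints"])
P=manip.snapshot("top");Q=manip.snapshot("scene")
cv2.imwrite("pics/c4.png",np.hstack([cv2.resize(Q["color"][100:260,150:310,::-1],(400,400),interpolation=3),cv2.resize(P["color"][190:330,270:410,::-1],(400,400))]))
E
```

```text
[ 0.56165764 -0.06414205  0.13156468] [-1.13404613 21.51437658  6.74351508] [[ 9.99999273e-01  3.48671533e-04 -1.15421695e-03]
 [ 3.56381347e-04 -9.99977583e-01  6.68623990e-03]
 [-1.15185977e-03 -6.68664638e-03 -9.99976981e-01]] [-0.3235071   0.51289116  1.52049803  0.00666328  1.1114322   1.24397269]
```

View pics/c4.png

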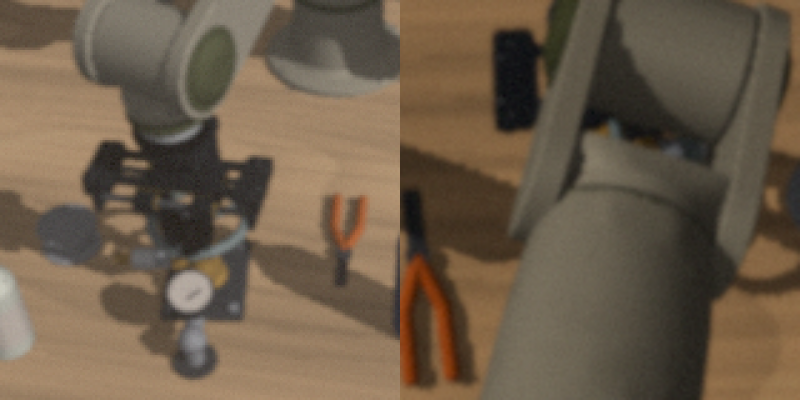

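This is the real stop, since nothing else touches the wheel. The stop TCP is (0.5617, -0.0641), so the centre in TCP coordinates is (0.5072, -0.0725) and the stop angle is 8.8°. Next I'll work out the 15° chords for backing off.

```bash
python3 - <<'E'
import numpy as np
c=np.array([.5072,-.0725]);p=np.array([.5616,-.0667])
for k in range(1,26):
    a=np.radians(8.8+15*k); q=np.round(c+.0551*np.array([np.cos(a),np.sin(a)]),4); d=q-p; p=q
    print(k,"%.4f %.4f"%(d[0],-d[1]),q)
E
```

```text
1 -0.0040 -0.0164 [ 0.5576 -0.0503]
2 -0.0075 -0.0123 [ 0.5501 -0.038 ]
3 -0.0104 -0.0100 [ 0.5397 -0.028 ]
4 -0.0126 -0.0069 [ 0.5271 -0.0211]
5 -0.0139 -0.0034 [ 0.5132 -0.0177]
6 -0.0144 0.0003 [ 0.4988 -0.018 ]
7 -0.0138 0.0041 [ 0.485  -0.0221]
8 -0.0123 0.0075 [ 0.4727 -0.0296]
9 -0.0100 0.0104 [ 0.4627 -0.04  ]
10 -0.0069 0.0126 [ 0.4558 -0.0526]
11 -0.0034 0.0139 [ 0.4524 -0.0665]
12 0.0003 0.0144 [ 0.4527 -0.0809]
13 0.0041 0.0138 [ 0.4568 -0.0947]
14 0.0075 0.0123 [ 0.4643 -0.107 ]
15 0.0104 0.0100 [ 0.4747 -0.117 ]
16 0.0126 0.0069 [ 0.4873 -0.1239]
17 0.0139 0.0034 [ 0.5012 -0.1273]
18 0.0144 -0.0003 [ 0.5156 -0.127 ]
19 0.0138 -0.0041 [ 0.5294 -0.1229]
20 0.0123 -0.0075 [ 0.5417 -0.1154]
21 0.0100 -0.0104 [ 0.5517 -0.105 ]
22 0.0069 -0.0126 [ 0.5586 -0.0924]
23 0.0034 -0.0139 [ 0.562  -0.0785]
24 -0.0003 -0.0144 [ 0.5617 -0.0641]
25 -0.0041 -0.0138 [ 0.5576 -0.0503]
```

>>> drive_tool(
  series=[
    {"grip":0.015,"x":-0.004,"y":-0.0164,"z":0,"ax":0,"ay":0,"az":0},
    {"grip":0.015,"x":-0.0075,"y":-0.0123,"z":0,"ax":0,"ay":0,"az":0},
    {"grip":0.015,"x":-0.0104,"y":-0.01,"z":0,"ax":0,"ay":0,"az":0},
    {"grip":0.015,"x":-0.0126,"y":-0.0069,"z":0,"ax":0,"ay":0,"az":0},
    {"grip":0.015,"x":-0.0139,"y":-0.0034,"z":0,"ax":0,"ay":0,"az":0},
    {"grip":0.015,"x":-0.0144,"y":0.0003,"z":0,"ax":0,"ay":0,"az":0},
    {"grip":0.015,"x":-0.0138,"y":0.0041,"z":0,"ax":0,"ay":0,"az":0},
    {"grip":0.015,"x":-0.0123,"y":0.0075,"z":0,"ax":0,"ay":0,"az":0},
  ],
)

```text
t: 8.48
tcp_pos: [0.4724, -0.0301, 0.1317]
tool_rot: [[1.0, 0.0, 0.001], [0.0, -1.0, -0.0], [0.001, 0.0, -1.0]]
ft_force: [7.5, -5.3, -5.5]
width: 0.26
finger_force: 29.9
```

Tracking is within 1 mm. I'll carry on round.

>>> drive_tool(
  series=[
    {"grip":0.015,"x":-0.01,"y":0.0104,"z":0,"ax":0,"ay":0,"az":0},
    {"grip":0.015,"x":-0.0069,"y":0.0126,"z":0,"ax":0,"ay":0,"az":0},
    {"grip":0.015,"x":-0.0034,"y":0.0139,"z":0,"ax":0,"ay":0,"az":0},
    {"grip":0.015,"x":0.0003,"y":0.0144,"z":0,"ax":0,"ay":0,"az":0},
    {"grip":0.015,"x":0.0041,"y":0.0138,"z":0,"ax":0,"ay":0,"az":0},
    {"grip":0.015,"x":0.0075,"y":0.0123,"z":0,"ax":0,"ay":0,"az":0},
    {"grip":0.015,"x":0.0104,"y":0.01,"z":0,"ax":0,"ay":0,"az":0},
    {"grip":0.015,"x":0.0126,"y":0.0069,"z":0,"ax":0,"ay":0,"az":0},
  ],
)

```text
t: 9.48
tcp_pos: [0.4876, -0.1243, 0.1316]
tool_rot: [[1.0, -0.0, -0.002], [-0.0, -1.0, 0.002], [-0.002, -0.002, -1.0]]
ft_force: [2.2, 13.5, 2.4]
width: 0.265
finger_force: 29.9
```

>>> drive_tool(
  series=[
    {"grip":0.015,"x":0.0139,"y":0.0034,"z":0,"ax":0,"ay":0,"az":0},
    {"grip":0.015,"x":0.0144,"y":-0.0003,"z":0,"ax":0,"ay":0,"az":0},
    {"grip":0.015,"x":0.0138,"y":-0.0041,"z":0,"ax":0,"ay":0,"az":0},
    {"grip":0.015,"x":0.0123,"y":-0.0075,"z":0,"ax":0,"ay":0,"az":0},
    {"grip":0.015,"x":0.01,"y":-0.0104,"z":0,"ax":0,"ay":0,"az":0},
    {"grip":0.015,"x":0.0069,"y":-0.0126,"z":0,"ax":0,"ay":0,"az":0},
    {"grip":0.015,"x":0.0034,"y":-0.0139,"z":0,"ax":0,"ay":0,"az":0},
    {"grip":0.015,"x":-0.0003,"y":-0.0144,"z":0,"ax":0,"ay":0,"az":0},
  ],
)

```text
t: 10.48
tcp_pos: [0.5619, -0.0645, 0.1316]
tool_rot: [[1.0, 0.0, -0.001], [0.0, -1.0, -0.001], [-0.001, 0.001, -1.0]]
ft_force: [-8.8, -4.5, 2.7]
width: 0.266
finger_force: 29.9
```

One full turn is done. Now the second.

>>> drive_tool(
  series=[
    {"grip":0.015,"x":-0.0041,"y":-0.0138,"z":0,"ax":0,"ay":0,"az":0},
    {"grip":0.015,"x":-0.0075,"y":-0.0123,"z":0,"ax":0,"ay":0,"az":0},
    {"grip":0.015,"x":-0.0104,"y":-0.01,"z":0,"ax":0,"ay":0,"az":0},
    {"grip":0.015,"x":-0.0126,"y":-0.0069,"z":0,"ax":0,"ay":0,"az":0},
    {"grip":0.015,"x":-0.0139,"y":-0.0034,"z":0,"ax":0,"ay":0,"az":0},
    {"grip":0.015,"x":-0.0144,"y":0.0003,"z":0,"ax":0,"ay":0,"az":0},
    {"grip":0.015,"x":-0.0138,"y":0.0041,"z":0,"ax":0,"ay":0,"az":0},
    {"grip":0.015,"x":-0.0123,"y":0.0075,"z":0,"ax":0,"ay":0,"az":0},
  ],
)

```text
t: 11.48
tcp_pos: [0.4728, -0.0299, 0.1317]
tool_rot: [[1.0, 0.0, 0.002], [0.0, -1.0, 0.0], [0.002, -0.0, -1.0]]
ft_force: [8.2, -5.5, -7.6]
width: 0.267
finger_force: 29.9
```

>>> drive_tool(
  series=[
    {"grip":0.015,"x":-0.01,"y":0.0104,"z":0,"ax":0,"ay":0,"az":0},
    {"grip":0.015,"x":-0.0069,"y":0.0126,"z":0,"ax":0,"ay":0,"az":0},
    {"grip":0.015,"x":-0.0034,"y":0.0139,"z":0,"ax":0,"ay":0,"az":0},
    {"grip":0.015,"x":0.0003,"y":0.0144,"z":0,"ax":0,"ay":0,"az":0},
    {"grip":0.015,"x":0.0041,"y":0.0138,"z":0,"ax":0,"ay":0,"az":0},
    {"grip":0.015,"x":0.0075,"y":0.0123,"z":0,"ax":0,"ay":0,"az":0},
    {"grip":0.015,"x":0.0104,"y":0.01,"z":0,"ax":0,"ay":0,"az":0},
    {"grip":0.015,"x":0.0126,"y":0.0069,"z":0,"ax":0,"ay":0,"az":0},
  ],
)

```text
t: 12.48
tcp_pos: [0.4879, -0.1244, 0.1316]
tool_rot: [[1.0, -0.0, -0.001], [-0.0, -1.0, 0.002], [-0.001, -0.002, -1.0]]
ft_force: [1.8, 13.4, 0.8]
width: 0.266
finger_force: 29.9
```

>>> drive_tool(
  series=[
    {"grip":0.015,"x":0.0139,"y":0.0034,"z":0,"ax":0,"ay":0,"az":0},
    {"grip":0.015,"x":0.0144,"y":-0.0003,"z":0,"ax":0,"ay":0,"az":0},
    {"grip":0.015,"x":0.0138,"y":-0.0041,"z":0,"ax":0,"ay":0,"az":0},
    {"grip":0.015,"x":0.0123,"y":-0.0075,"z":0,"ax":0,"ay":0,"az":0},
    {"grip":0.015,"x":0.01,"y":-0.0104,"z":0,"ax":0,"ay":0,"az":0},
    {"grip":0.015,"x":0.0069,"y":-0.0126,"z":0,"ax":0,"ay":0,"az":0},
    {"grip":0.015,"x":0.0034,"y":-0.0139,"z":0,"ax":0,"ay":0,"az":0},
    {"grip":0.015,"x":-0.0003,"y":-0.0144,"z":0,"ax":0,"ay":0,"az":0},
  ],
)

```text
t: 13.48
tcp_pos: [0.562, -0.0651, 0.1316]
tool_rot: [[1.0, -0.0, -0.001], [-0.0, -1.0, -0.001], [-0.001, 0.001, -1.0]]
ft_force: [-7.5, -4.5, 1.8]
width: 0.261
finger_force: 29.9
```

>>> drive_tool(
  series=[
    {"grip":0.015,"x":0,"y":0,"z":0,"ax":0,"ay":0,"az":0},
    {"grip":0.015,"x":0,"y":0,"z":0,"ax":0,"ay":0,"az":0},
    {"grip":0.015,"x":0,"y":0,"z":0,"ax":0,"ay":0,"az":0},
    {"grip":0.015,"x":0,"y":0,"z":0,"ax":0,"ay":0,"az":0},
  ],
)

```text
t: 13.98
tcp_pos: [0.5619, -0.0648, 0.1316]
tool_rot: [[1.0, -0.0, -0.001], [-0.0, -1.0, 0.0], [-0.001, -0.0, -1.0]]
ft_force: [-5.3, 0.5, 0.3]
width: 0.264
finger_force: 29.9
```

```bash
python3 - <<'E'
from h import *
P=manip.snapshot("top");Q=manip.snapshot("scene")
cv2.imwrite("pics/c5.png",np.hstack([cv2.resize(Q["color"][100:260,150:310,::-1],(400,400),interpolation=3),cv2.resize(P["color"][190:330,270:410,::-1],(400,400))]))
E
```

```text
(no output)
```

View pics/c5.png

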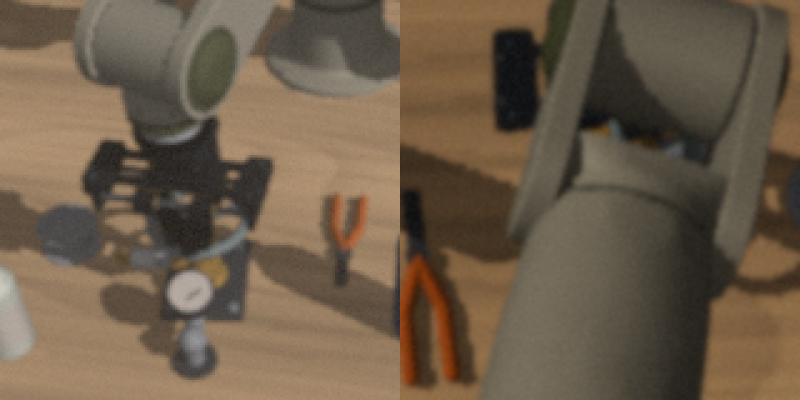

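The final pose matches the stop pose, with the gripper at (185, 215) as before. The TCP is within 1 mm, the grip is 30 N and the bystanders are in place. Handing in.

```bash
python3 -c "
from station import manip
print(manip.finish_job())"
```

```text
the job is handed in; nothing more can be done
None
```

I wound the valve clockwise to its closed stop and backed it off two full turns, with the gripper within 1 mm of where it was at the stop. The handle is still gripped at about 30 N, the bystanders looked undisturbed, and the job is handed in (no verdict was returned).

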